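# Spring clip held open over the song card on the music stand

### The arm

A 6-joint arm with a two-finger parallel gripper is mounted at the origin on the work surface. World frame = base frame: x ahead of the robot, y to its left, z up, the work surface at z = 0. Lengths are in m, angles in rad, forces in N, time in s.
With the tool pointing down it reaches from about 0.3 to 0.775 m from the base axis. Payload 14.6 kg.
Tool frame: the origin (TCP) lies at the very end of the fingers, on their centre line; the grasp point (between the pads) lies 19 mm behind it; z points along the fingers, y is the line along which they close (so a half turn about z gives the same grasp; the last joint's range is limited). The gripper opens to 94 mm and grips with 3 to 60 N. Pads are 16 mm wide; open, the fingers measure 119 mm over their backs; the gripper's body (75 mm by 177 mm) begins 78 mm behind the grasp point.
Start: joints at [1.237, 0.3, 1.521, -0, 1.321, -0.067], TCP at [0.145, 0.531, 0.205] pointing down, gripper open.
Joint ranges: [-3.03, 3.03], [-0.79, 2.21], [0.23, 2.52], [-1.04, 4.18], [0, 3.07], [-2.55, 2.55]. Speed limits (rad/s): [2.22, 2.22, 2.57, 3.14, 3.14, 3.14].

### API

Orientations are given as [roll, pitch, yaw] about the fixed x, y, z axes, in that order (R = Rz(yaw) Ry(pitch) Rx(roll)).
In Python, from station import ctrl, cams gives the robot as it stands. The module is installed in compiled form; this text tells all that it offers.
- The arm moves only by the tool arm_command, never from a script. Its argument "plan" is a list that holds one entry, the list of rows, each a list of 7 numbers: the shift along the tool's x, y, z in shares of 1000 mm (1.0 is 1000 mm), then the turn, a rotation vector about the tool's x, y, z in fractions of the full range, 1 being 120 degrees, then the closure, from -1 (fully open) to 1 (shut). A call has 1 to 12 rows; each row is the pose to reach, as a shift and turn from the pose commanded when the call began, along the tool's axes at that moment; what a row does not reach only later rows make up. A row lasts 1/10 s, in which the tool goes at most 50 mm and 8.59 degrees, less where a joint would pass 70% of its speed; a pose out of reach is approached as far as the arm can. A call with a gripper value outside its range is refused whole. The fingers move at their own pace and stop on an object; "squeeze" is the grip in N (left out, the last holds). Time passes only in rows, so rows that repeat a pose let the fingers close. It gives the time, the measured TCP pose, the force, the opening and the grip force at its end, in the units of the state.
- ctrl.get_obs(): the state, without advancing time (a new reading comes with each control period).
- cams.camera(name): name is "scene" or "top" or "wrist"; returns (picture, depth): 384x512x3 uint8, blue, green, red; 384x512 float32, m along the optical axis (not along the pixel's ray), 0 where there is no reading.
- cams.camera_info(name): a dict with "fx", "fy", "cx", "cy" (pixels), "world_to_cam" (4x4, takes a point from world to camera coordinates). Camera axes: x right, y down, z forward; pixel columns grow to the right and rows downward; lengths in m; the calibration is good to about 2 mm. A picture is of the moment at which its call begins: read the wrist's pose just before it. camera_info takes no time and is no camera call; for the wrist camera it gives the pose at the moment of the call.
- ctrl.hand_in(): hands the job in; it is judged then, once.
The state is a dict: "time_s": time; "qpos": joint angles; "joint_vel": joint speeds; "tau": joint torques, N m; "ee_pos": TCP position; "eef_rot": TCP orientation; "force": force on the tool from outside, world axes, zero at the start; "moment": the same for the moment, N m; "grip_width": finger opening in m; "grip_force": force on a finger pad.
Only numpy, scipy, OpenCV 4.12 (cv2) and the standard library are available. Lean on these libraries where they do the work, as an engineer would, in place of code of your own. Each camera call takes 0.05 s, during which the arm holds its last target. There are 200 camera calls.

### The job

Take the large spring clip by its two handles, squeeze it open and lift it up off its peg on the hook rail, without dropping it. Carry it to the music stand and hold it wide open over the top edge of the song card, near the middle, with one jaw in front of the card and the other behind the stand's back plate, the jaw tips about a finger's breadth below the edge and touching neither, so that I can square up the pages before it bites. Finish while holding it squeezed open and still like that; do not ram the stand, and leave the other things hanging and standing where they are.

Things in the scene. Friction and masses are not known exactly. Their poses are not given: they have to be found in the camera images.
- clip: Large spring clip: black plastic levers a and b, steel coil, grey rubber jaw tips; 90 mm tall, 52 wide over the handles, 26 deep, 75 g. Hangs handles up on a peg through its jaws' eye. Origin on the pivot. This body is lever a (+y handle and jaw). Shut: x along the pivot and peg, y the opening direction, z up; as it opens by t, its z tilts t/2 from the clip's mid-line.
- clip_arm (a joint): Opening of the large clip, rad: 0 shut by its spring; 0.6 fully squeezed, at a hard stop, where the handle plates are parallel (21 mm over their outer faces) and the jaw tips gape 29 mm (gap about 48 mm x value). About 6 N on the handles starts it, 13 N holds it fully open; let go, it shuts. Squeezing hard against the stop does no harm.
- clip_pivot (a point): Middle of the large clip's pivot axis: closed, the handle ends lie 44 mm above it and the jaw tips 47 mm below it; the peg's centre line passes 9 mm below it.
- handle_a (a point): Middle of the gripping part of the +y handle plate (22 mm wide, 3 thick, 45 long, splayed 0.3 rad from the mid-line when shut), 32 mm above the pivot and 19 mm from the mid-line; the plate's end lies 12 mm further up.
- handle_b (a point): The same point on the other (-y) handle plate.
- jaw_a (a point): Inner lower edge of the +y jaw tip, mid-width, 47 mm below the pivot when closed, where it meets point jaw_b; each jaw is 26 mm wide and its tip 6 mm thick, outwards. When fully open the two points are 14.5 mm either side of the mid-line and 45 mm below the pivot.
- jaw_b (a point): The same point on the other (-y) jaw tip.
- hook_rail: Fixed hook rail: wooden foot 130 x 280 x 14 mm, two posts at the back (+x) up to 169 mm, a cross bar at 150 mm, and three 7 mm steel pegs at y = -90, 0, +90 mm, 150 mm above the table, running from the bar to x = -28 mm and there turned up by 12 mm. Origin: centre of the underside. On each peg, at about x = 0, hangs one thing; which is where varies.
- small_clip: Small spring clip of the same make, 56 mm tall and 31 mm wide, hanging on another peg; origin on its pivot. Not to be moved.
- drum_key: Steel T-shaped drum key on a 31 mm split ring, hanging on another peg; origin at the ring's centre. Not to be moved.
- music_stand: Fixed table-top music stand, black steel: foot 150 x 220 mm, a 260 mm wide ledge in front (-x) and a back plate that leans back (towards +x) by 0.2 rad; 173 mm high in all. Origin: underside, below the card's foot.
- card: White song card standing against the stand's back plate, fixed, 210 mm wide, 148 high. Origin: middle of its top edge, at its rear face. y along the edge, z up along the card (leaning 0.2 rad), x square to it, to the back. Card: x = -3 to 0 mm; back plate: x = 0 to 3 mm, 280 mm wide, its top 5 mm below the card's; struts behind it end 95 mm above the table.
- pick_tin: Round steel tin, 44 mm across, 21 mm high; bystander.
- pedal: Grey effects pedal, 115 x 72 x 52 mm; bystander.
- tape_roll: Roll of grey cloth tape lying flat, 104 mm across, 48 mm high; bystander.
- metronome: Black electronic metronome standing on its foot, 105 mm wide, 68 mm high; bystander.
- mug: White mug, 80 mm across, 92 mm high; bystander.
- bottle: Clear bottle, 66 mm across, 200 mm high; bystander.
There are look-alikes about, which are no part of the job. What is shaped like the clip but orange is not meant.

How it is judged:
On the way:
1. the large clip is lifted clear above its peg, held by the fingers (z of each of jaw_a, jaw_b in the frame of hook_rail above 0.158 m and contact force between the fingers and clip above 1 N), for 0.1 s.
At the end, for the whole second after the job is handed in: The fingers hold the large clip open (over 0.4 of 0.6 rad) and still; one jaw tip in front of the card, one behind the back plate, each 2.5 mm or more off the face, 8 to 34 mm below the card's top edge, within 30 mm of its middle; the clip does not touch the stand or card (under 0.3 N) (((x of jaw_a in the frame of card above 0.0055 m and x of jaw_b in the frame of card below -0.0055 m) or (x of jaw_b in the frame of card above 0.0055 m and x of jaw_a in the frame of card below -0.0055 m)) and z of jaw_a in the frame of card between -0.034 and -0.008 m and z of jaw_b in the frame of card between -0.034 and -0.008 m and y of jaw_a in the frame of card between -0.03 and 0.03 m and y of jaw_b in the frame of card between -0.03 and 0.03 m and value of joint clip_arm above 0.4 rad and contact force between the fingers and clip above 2 N and contact force between clip and music_stand below 0.3 N and linear speed of clip below 0.05 m/s); the arm keeps its last pose, push and grip.
It fails at once if the clip is dropped (height (world z) of clip_pivot below 0.08 m).
It fails at once if the clip or the robot is rammed into the music stand (over 15 N) (contact force between any of clip, the arm, the fingers and music_stand above 15 N).
It fails at once if the small clip or the drum key is displaced by more than 30 mm (distance of any of small_clip, drum_key from where it was at the start of the episode above 0.03 m).
It fails at once if a bystander on the table is displaced by more than 30 mm (distance of any of pick_tin, pedal, tape_roll, metronome, mug, bottle from where it was at the start of the episode above 0.03 m).
It also fails if it takes over 38 s, if anything falls off the work surface, if the arm or the gripper's body presses on something with over 40 N, if the wrist force passes 120 N, or if a joint passes its speed limit or range.

## Working session

There is one attempt and no reset: what is moved stays moved. The work goes in short steps, Python scripts to look and compute and a tool call to move; the robot and the scene stay as the last step left them, time stands still between calls to the robot, and variables do not carry over. Pictures are saved under pics/ and viewed, at most 10 in all, crops included, and the job is handed in when it is done.

Besides the shell and the picture viewer there is one more tool, called after ">>>" in YAML: its name, and indented under it one key for each argument. arm_command: Moves the arm, as the interface text tells. Its arguments: {"type":"object","properties":{"plan":{"type":"array"},"squeeze":{"type":"number"}},"required":["plan"]}

```bash
mkdir -p pics; cat > h.py <<'E'
import numpy as np, cv2
from station import ctrl, cams
def grab(n):
    i=cams.camera_info(n); im,d=cams.camera(n); return im,d,i
def pts(d,i):
    v,u=np.mgrid[:d.shape[0],:d.shape[1]]
    c=np.stack([(u-i['cx'])/i['fx']*d,(v-i['cy'])/i['fy']*d,d],-1)
    T=np.linalg.inv(np.array(i['world_to_cam'])); return c@T[:3,:3].T+T[:3,3]
E
python3 - <<'E'
from h import *
ims=[]
for n in("scene","top"):
    im,d,i=grab(n); np.savez(n+'.npz',im=im,d=d,P=pts(d,i)); ims.append(im)
    T=np.linalg.inv(i['world_to_cam']); print(n,T[:3,3].round(3),T[:3,2].round(2),i['fx'])
    cv2.imwrite(f'pics/{n}.png',cv2.resize(im,(800,600),interpolation=cv2.INTER_CUBIC))
E
```

```text
scene [1.107 0.771 0.821] [-0.47 -0.68 -0.57] 424.4146981023597
top [ 0.228 -0.079  1.56 ] [ 0.2  -0.   -0.98] 468.68094214764557
```

View pics/scene.png

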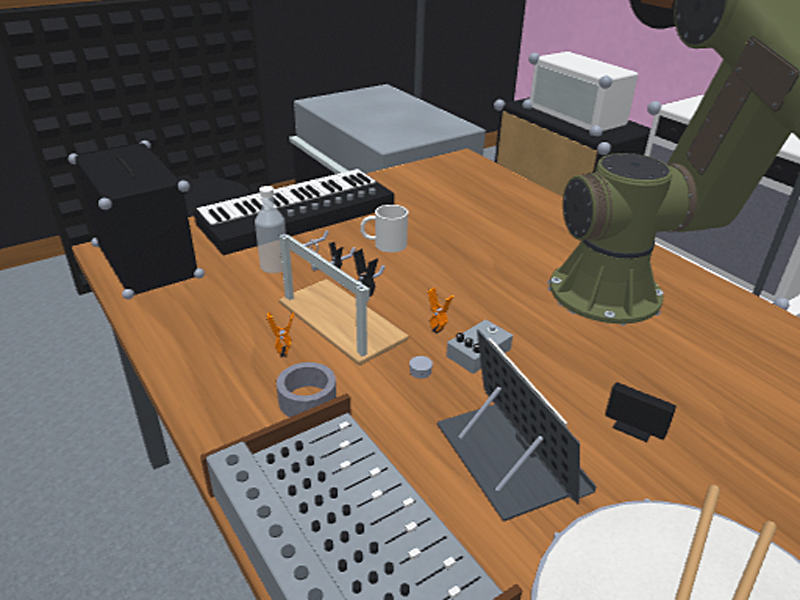

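View pics/top.png

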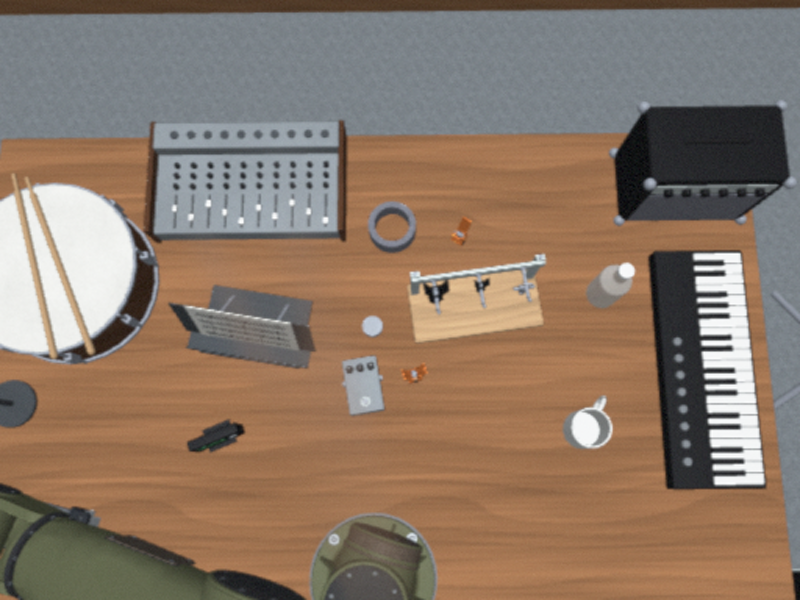

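The top view (800x600 scale) shows the rail around (478,295). Its left peg (435,290) carries a big black clip, the middle peg (482,285) a small black clip, and the right peg (525,285) the drum key. Orange look-alikes stand at (415,373) and (461,231). The stand's card is at (245,328). The big black clip at (435,290) fits the description because it is black, the larger of the two and hangs on a peg. I'll confirm this in a crop and measure.

```bash
python3 - <<'E'
from h import *
S=np.load('scene.npz');T=np.load('top.npz')
a=cv2.resize(T['im'][155:225,255:355],(800,560),interpolation=cv2.INTER_CUBIC)[:, :480]
b=cv2.resize(S['im'][145:215,170:250],(320,280),interpolation=cv2.INTER_CUBIC)
c=np.zeros((560,800,3),np.uint8);c[:,:480]=a;c[:280,480:]=b
cv2.imwrite('pics/crop.png',c)
def reg(n,D,u0,u1,v0,v1):
    P=D['P'][v0:v1,u0:u1].reshape(-1,3);C=D['im'][v0:v1,u0:u1].reshape(-1,3).astype(int);d=D['d'][v0:v1,u0:u1].ravel()
    k=d>0;return P[k],C[k]
# foot: wood at z~14mm
P,C=reg('t',T,258,352,160,222)
m=(abs(P[:,2]-.014)<.005)
r=cv2.minAreaRect((P[m][:,:2]*1000).astype(np.float32));print('foot',r,m.sum(),np.median(P[m][:,2]))
m=(P[:,2]>.158)&(P[:,2]<.175)&(C.max(1)>90);r=cv2.minAreaRect((P[m][:,:2]*1000).astype(np.float32));print('posts',r,m.sum())
for nm,D,bx in(('top',T,(262,296,165,205)),('scene',S,(222,250,150,195))):
    P,C=reg(nm,D,*bx);m=(C.max(1)<70)&(P[:,2]>.08)&(P[:,2]<.23)
    Q=P[m];print(nm,'clip',m.sum(),Q.min(0).round(3),Q.max(0).round(3),Q.mean(0).round(3))
    for lo in np.arange(.1,.22,.02):
        q=Q[(Q[:,2]>=lo)&(Q[:,2]<lo+.02)]
        if len(q):print(round(lo,2),len(q),q.min(0).round(3),q.max(0).round(3))
# card
P,C=reg('t',T,105,200,180,238)
m=(P[:,2]>.03)&(P[:,2]<.19)&(C.min(1)>110)
Q=P[m];c0=np.median(Q,0)
for _ in range(3):
    c0=Q.mean(0);n=np.linalg.svd(Q-c0)[2][2];n*=np.sign(n[0]);e=(Q-c0)@n;Q=Q[abs(e)<.006]
print('card n',n,'c',c0,len(Q),'std',e.std(),'lean',np.arcsin(-n[2]),'yaw',np.arctan2(n[1],n[0]))
ey=np.cross([0,0,1],n);ey/=np.linalg.norm(ey);ez=np.cross(n,ey)
s=(Q-c0)@ey;t=(Q-c0)@ez;print(np.percentile(s,[0,1,50,99,100]),np.percentile(t,[0,1,99,100]))
print('top mid',c0+ey*(s.min()+s.max())/2+ez*t.max(), 'topz',Q[:,2].max())
P,C=reg('s',S,300,375,205,275)
m=(P[:,2]>.13)&(P[:,2]<.2)&(C.min(1)>150);Q=P[m];e=(Q-c0)@n;print('scene edge',m.sum(),Q.min(0),Q.max(0),e.mean(),e.std())
q=Q[abs(e)<.02];print(np.percentile((q-c0)@ey,[0,2,98,100]),np.percentile((q-c0)@ez,[2,98]))
E
```

```text
foot ((581.5305786132812, -222.91539001464844), (204.0584259033203, 310.4110107421875), 0.5692368149757385) 2210 0.014581556984107569
posts ((566.5476684570312, -217.56900024414062), (89.6972427368164, 266.6877746582031), 7.520259380340576) 367
top clip 79 [ 0.541 -0.15   0.128] [ 0.569 -0.107  0.205] [ 0.553 -0.13   0.173]
0.12 3 [ 0.542 -0.137  0.128] [ 0.548 -0.121  0.139]
0.14 16 [ 0.541 -0.139  0.141] [ 0.569 -0.118  0.158]
0.16 26 [ 0.543 -0.144  0.161] [ 0.566 -0.117  0.177]
0.18 30 [ 0.543 -0.15   0.18 ] [ 0.566 -0.108  0.2  ]
0.2 4 [ 0.549 -0.149  0.203] [ 0.555 -0.107  0.205]
scene clip 196 [ 0.542 -0.157  0.114] [ 0.57  -0.105  0.202] [ 0.556 -0.128  0.171]
0.1 2 [ 0.542 -0.128  0.114] [ 0.546 -0.127  0.115]
0.12 11 [ 0.544 -0.122  0.123] [ 0.552 -0.115  0.139]
0.14 40 [ 0.543 -0.131  0.14 ] [ 0.568 -0.115  0.159]
0.16 69 [ 0.545 -0.148  0.16 ] [ 0.57  -0.111  0.18 ]
0.18 65 [ 0.543 -0.157  0.18 ] [ 0.569 -0.105  0.2  ]
0.2 9 [ 0.549 -0.153  0.2  ] [ 0.565 -0.105  0.202]
card n [ 0.96452994 -0.17142048 -0.20074117] c [0.50216574 0.25667301 0.12892271] 586 std 0.001392442354539219 lean 0.20211442777375047 yaw -0.17588785849025013
[-0.10352155 -0.10148997  0.00070033  0.10562368  0.10892556] [-0.09274696 -0.07765459  0.04598932  0.04855787]
top mid [0.51223572 0.25762767 0.17649215] topz 0.17658067143051492
scene edge 92 [0.49396845 0.15043199 0.16469035] [0.53203019 0.35849609 0.17160633] 0.0028566157882058425 0.001053937952225311
[-0.10589031 -0.0997033   0.1021914   0.10517835] [0.03733028 0.04330138]
```

View pics/crop.png

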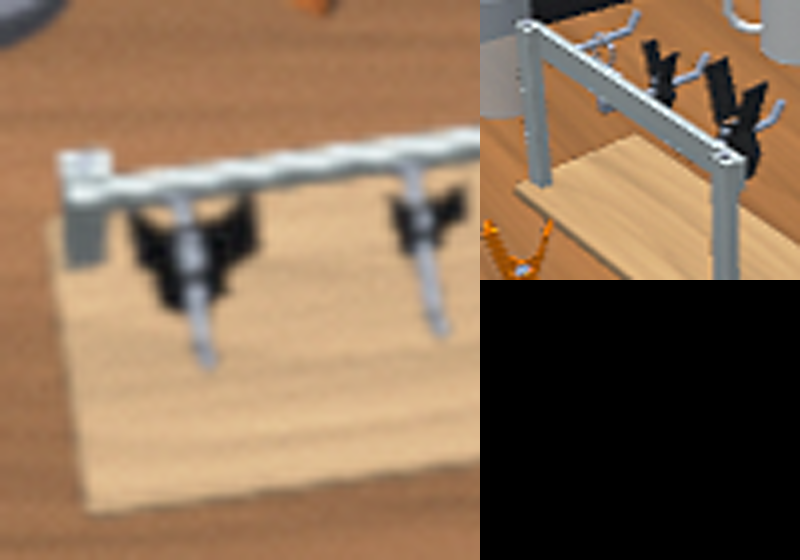

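The crop confirms it: the left peg carries the large black clip (about 52 mm over the handles by depth), and the middle peg carries the smaller one. I'll plan the first move, to a view pose above the clip.

```bash
cat >> h.py <<'E'
from scipy.spatial.transform import Rotation as R
def pose():
    o=ctrl.get_obs(); return np.array(o['ee_pos']),R.from_euler('xyz',o['eef_rot']),o
def tool(y,z):  # rotation with tool y, z axes in world
    y=np.array(y,float);z=np.array(z,float);z/=np.linalg.norm(z);y-=z*(y@z);y/=np.linalg.norm(y)
    return R.from_matrix(np.stack([np.cross(y,z),y,z],1))
def delta(p,r,p1,r1):
    print('shift',(r.inv().apply(np.array(p1)-p)*1000).round(1),'turn',(r.inv()*r1).as_rotvec().round(3))
E
python3 - <<'E'
from h import *
p,r,o=pose();print(p,r.as_matrix().round(3),o['qpos'],o['grip_width'],o['time_s'])
w=.13;yr=[-np.sin(w),np.cos(w),0]
for s in(1,-1):
    delta(p,r,[.556,-.130,.33],tool(np.array(yr)*s,[0,0,-1]))
cx=np.array([.9645,-.1714,-.2007]);ez=np.cross(cx,np.cross([0,0,1],cx));ez/=np.linalg.norm(ez)
for s in(1,-1):
    delta(p,r,[.5138,.2556,.3],tool(cx*s,-ez))
i=cams.camera_info('wrist');c=np.linalg.inv(i['world_to_cam']);print(c[:3,3]-p,c[:3,2],i['fx'])
E
```

```text
[0.14493475 0.53031932 0.20493296] [[-0.965  0.264 -0.   ]
 [ 0.264  0.965 -0.001]
 [ 0.    -0.001 -1.   ]] [ 1.23740498e+00  3.00437473e-01  1.52151444e+00 -2.90107922e-05
  1.32068912e+00 -6.65787323e-02] 0.09369478689817341 0.1
shift [-570.6 -528.7 -124.5] turn [-0.001 -0.    -0.397]
shift [-570.6 -528.7 -124.5] turn [-0.000e+00  1.000e-03  2.745e+00]
shift [-428.2 -167.8  -94.9] turn [0.163 0.15  1.474]
shift [-428.2 -167.8  -94.9] turn [-0.154  0.167 -1.656]
[-0.06713008  0.01895956  0.17828346] [ 0.23256853 -0.06457796 -0.9704337 ] 274.9751223478965
```

The rows are not in the units I measure in: shifts go in shares of 1000 mm and turns go in shares of 120 degrees. I convert before sending: -340 mm is -0.34, -313 mm is -0.313, 1.68 rad is 0.8021.

>>> arm_command:
  plan:
    - [[0, 0, -0.048, 0, 0, 0.0668, -1], [0, 0, -0.095, 0, 0, 0.1337, -1], [-0.025, -0.025, -0.125, 0, 0, 0.2005, -1], [-0.06, -0.057, -0.125, 0, 0, 0.2674, -1], [-0.095, -0.089, -0.125, 0, 0, 0.3342, -1], [-0.13, -0.121, -0.125, 0, 0, 0.4011, -1], [-0.165, -0.153, -0.125, 0, 0, 0.4679, -1], [-0.2, -0.185, -0.125, 0, 0, 0.5348, -1], [-0.235, -0.217, -0.125, 0, 0, 0.6016, -1], [-0.27, -0.249, -0.125, 0, 0, 0.6685, -1], [-0.305, -0.281, -0.125, 0, 0, 0.7353, -1], [-0.34, -0.313, -0.125, 0, 0, 0.8021, -1]]

```text
time_s: 1.3
ee_pos: [0.391, 0.1371, 0.3304]
eef_rot: [3.142, -0.0, 1.189]
force: [0.4, 0.1, -1.0]
grip_width: 0.0938
grip_force: 0.0
```

```bash
python3 - <<'E'
from h import *
p,r,o=pose();print(p,o['qpos'],o['time_s'])
w=.13;delta(p,r,[.556,-.130,.33],tool([np.sin(w),-np.cos(w),0],[0,0,-1]))
E
```

```text
[0.39095367 0.13707243 0.33044287] [ 2.48751285e-01 -8.18319149e-02  1.65710427e+00  1.11779617e-05
  1.56621438e+00  6.30500392e-01] 1.3
shift [-186.4  252.7    0.4] turn [ 0.    -0.     1.059]
```

In the tool's units: 252 mm is 0.252, -186 mm is -0.186, 1.06 rad is 0.5061.

>>> arm_command:
  plan:
    - [[-0.026, 0.036, 0, 0, 0, 0.0668, -1], [-0.053, 0.072, 0, 0, 0, 0.1337, -1], [-0.08, 0.108, 0, 0, 0, 0.2005, -1], [-0.106, 0.144, 0, 0, 0, 0.2674, -1], [-0.133, 0.18, 0, 0, 0, 0.3342, -1], [-0.16, 0.216, 0, 0, 0, 0.4011, -1], [-0.186, 0.252, 0, 0, 0, 0.4679, -1], [-0.186, 0.252, 0, 0, 0, 0.5061, -1], [-0.186, 0.252, 0, 0, 0, 0.5061, -1]]

```text
time_s: 2.2
ee_pos: [0.5566, -0.1274, 0.3293]
eef_rot: [-3.141, 0.002, 0.132]
force: [-0.0, 0.5, 0.1]
grip_width: 0.094
grip_force: 0.0
```

```bash
python3 - <<'E'
from h import *
p,r,o=pose();print(p,o['qpos'],o['time_s'])
im,d,i=grab('wrist');P=pts(d,i)
cv2.imwrite('pics/w1.png',cv2.resize(im,(800,600),interpolation=cv2.INTER_CUBIC))
C=im.astype(int);m=(d>0)&(C.max(2)<75)&(P[...,2]>.10)&(P[...,2]<.22)&(abs(P[...,0]-.556)<.04)&(abs(P[...,1]+.13)<.045)
v,u=np.nonzero(m);print('px',u.min(),u.max(),v.min(),v.max(),m.sum())
Q=P[m]
for lo in np.arange(.15,.21,.01):
    q=Q[(Q[:,2]>=lo)&(Q[:,2]<lo+.01)]
    for nm,k in(('L',q[:,1]>-.13),('R',q[:,1]<-.13)):
        z=q[k]
        if len(z):print(round(lo,2),nm,len(z),z.min(0).round(4),z.max(0).round(4),z.mean(0).round(4))
m2=(d>0)&(C.max(2)>90)&(P[...,2]>.163)&(P[...,2]<.175)&(P[...,0]>.56);print('bar',m2.sum());q=P[m2]
if len(q)>10:
    rr=cv2.minAreaRect((q[:,:2]*1000).astype(np.float32));print(rr);print(np.polyfit(q[:,1],q[:,0],1))
E
```

```text
[ 0.55662977 -0.12739876  0.32934691] [-2.89150628e-01  2.91359733e-01  1.24961882e+00  2.37984476e-05
  1.60255641e+00  1.14950091e+00] 2.2
px 238 277 169 196 534
0.15 L 32 [ 0.5456 -0.1261  0.1501] [ 0.5688 -0.1209  0.1588] [ 0.5563 -0.1232  0.1527]
0.15 R 24 [ 0.5492 -0.139   0.1503] [ 0.5703 -0.1323  0.1594] [ 0.5611 -0.1361  0.1524]
0.16 L 58 [ 0.546  -0.1249  0.1601] [ 0.5663 -0.1172  0.17  ] [ 0.5574 -0.1204  0.1656]
0.16 R 52 [ 0.5497 -0.1422  0.1603] [ 0.5695 -0.1322  0.1699] [ 0.5609 -0.1384  0.1658]
0.17 L 37 [ 0.5468 -0.119   0.1706] [ 0.5658 -0.1144  0.1799] [ 0.5564 -0.1168  0.1753]
0.17 R 44 [ 0.5504 -0.1452  0.1701] [ 0.5685 -0.1399  0.1799] [ 0.5594 -0.1424  0.1755]
0.18 L 44 [ 0.5464 -0.1167  0.1801] [ 0.5649 -0.1111  0.1899] [ 0.556  -0.1139  0.1849]
0.18 R 42 [ 0.551  -0.1484  0.1801] [ 0.5687 -0.1427  0.1898] [ 0.5603 -0.1453  0.1853]
0.19 L 54 [ 0.5461 -0.1137  0.19  ] [ 0.5641 -0.108   0.2   ] [ 0.5556 -0.1108  0.1954]
0.19 R 58 [ 0.5513 -0.1513  0.19  ] [ 0.5692 -0.1458  0.2   ] [ 0.5603 -0.1484  0.1954]
0.2 L 21 [ 0.5467 -0.1101  0.2001] [ 0.5633 -0.1071  0.2037] [ 0.5547 -0.1085  0.202 ]
0.2 R 25 [ 0.5518 -0.1523  0.2002] [ 0.5689 -0.1492  0.2032] [ 0.5612 -0.1509  0.2017]
bar 459
((586.9369506835938, -216.923828125), (51.58631134033203, 267.59637451171875), 7.325070858001709)
[-0.13456844  0.57276464]
```

View pics/w1.png

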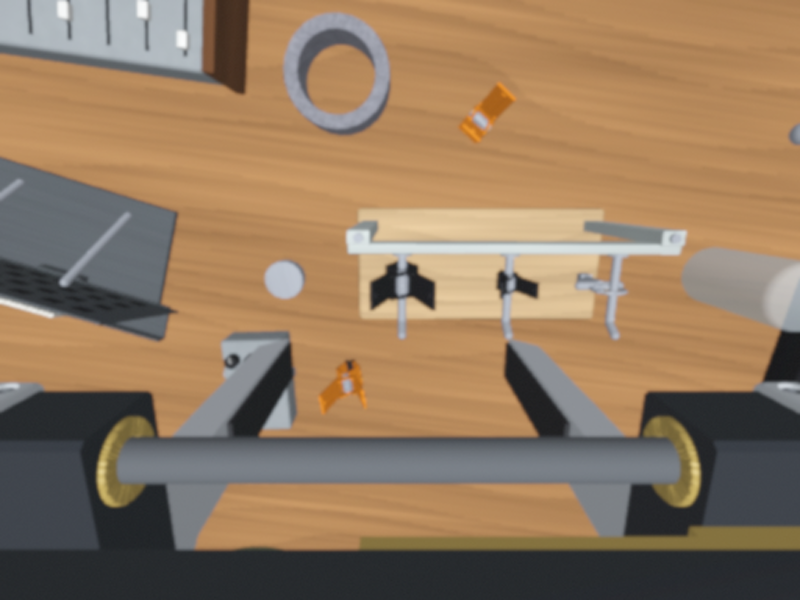

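The wrist view shows the large clip centred at (402,287) with both handles visible, the small clip at (510,287) and the drum key at (605,287). The pedal and orange clip are off to the side. The handle midpoint is (0.558,-0.1297), the yaw 0.13 and the handle tops are at z = 0.204, which all matches the given sizes.

```bash
python3 - <<'E'
from h import *
p,r,o=pose();print(p,o['time_s'])
delta(p,r,[.558,-.1297,.174],tool([np.sin(.132),-np.cos(.132),0],[0,0,-1]))
E
```

```text
[ 0.55644855 -0.12662186  0.32994094] 2.25
shift [  1.3   3.3 155.9] turn [-0.     0.001  0.004]
```

In the tool's units: 105 mm is 0.105, 90 mm is 0.09.

>>> arm_command:
  plan:
    - [[0.001, 0.003, 0.045, 0, 0, 0, -1], [0.001, 0.003, 0.09, 0, 0, 0, -1], [0.001, 0.003, 0.105, 0, 0, 0, -1], [0.001, 0.003, 0.105, 0, 0, 0, -1], [0.001, 0.003, 0.105, 0, 0, 0, -1]]

```text
time_s: 2.75
ee_pos: [0.5582, -0.1289, 0.2269]
eef_rot: [3.141, -0.002, 0.137]
force: [-0.4, -0.4, 1.4]
grip_width: 0.094
grip_force: 0.0
```

```bash
python3 - <<'E'
from h import *
p,r,o=pose();print(p,o['time_s'])
delta(p,r,[.558,-.1297,.174],tool([np.sin(.132),-np.cos(.132),0],[0,0,-1]))
im,d,i=grab('wrist');P=pts(d,i)
C=im.astype(int);m=(d>0)&(C.max(2)<75)&(P[...,2]>.18)&(P[...,2]<.207)&(abs(P[...,0]-.556)<.03)&(abs(P[...,1]+.13)<.03)
Q=P[m];L=Q[Q[:,1]>-.13];Rr=Q[Q[:,1]<-.13]
print(len(L),len(Rr),L.mean(0),Rr.mean(0),L.max(0),Rr.max(0))
p,r,o=pose();print(p)
E
```

```text
[ 0.55821623 -0.12890923  0.22688318] 2.75
shift [-0.4  0.7 52.9] turn [ 0.001 -0.002  0.005]
305 321 [ 0.55554662 -0.11119154  0.1936412 ] [ 0.56035902 -0.14823885  0.19370738] [ 0.56536401 -0.10632848  0.20368153] [ 0.57056558 -0.14250593  0.20331869]
[ 0.5584312  -0.12911206  0.22734117]
```

In the tool's units: 53 mm is 0.053, 45 mm is 0.045.

>>> arm_command:
  plan:
    - [[0, 0.001, 0.025, 0, 0, 0, -1], [0, 0.001, 0.045, 0, 0, 0, -1], [0, 0.001, 0.053, 0, 0, 0, -1], [0, 0.001, 0.053, 0, 0, 0, -1], [0, 0.001, 0.053, 0, 0, 0, 1], [0, 0.001, 0.053, 0, 0, 0, 1], [0, 0.001, 0.053, 0, 0, 0, 1], [0, 0.001, 0.053, 0, 0, 0, 1], [0, 0.001, 0.053, 0, 0, 0, 1], [0, 0.001, 0.053, 0, 0, 0, 1], [0, 0.001, 0.053, 0, 0, 0, 1], [0, 0.001, 0.053, 0, 0, 0, 1]]
  squeeze: 28

```text
time_s: 4.0
ee_pos: [0.5587, -0.1305, 0.1736]
eef_rot: [3.141, -0.002, 0.135]
force: [-0.5, 0.2, 13.6]
grip_width: 0.0336
grip_force: 11.6
```

In the tool's units: -3 mm is -0.003, -2 mm is -0.002.

>>> arm_command:
  plan:
    - [[0, 0, -0.001, 0, 0, 0, 1], [0, 0, -0.002, 0, 0, 0, 1], [0, 0, -0.003, 0, 0, 0, 1], [0, 0, -0.003, 0, 0, 0, 1], [0, 0, -0.003, 0, 0, 0, 1]]
  squeeze: 30

```text
time_s: 4.5
ee_pos: [0.5581, -0.1304, 0.1756]
eef_rot: [3.142, -0.0, 0.135]
force: [-0.1, -1.3, 3.2]
grip_width: 0.0206
grip_force: 30.0
```

```bash
python3 - <<'E'
from h import *
im,d,i=grab('wrist')
cv2.imwrite('pics/w2.png',cv2.resize(im[110:330,130:380],(750,660))[:600])
E
```

```text
(no output)
```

View pics/w2.png

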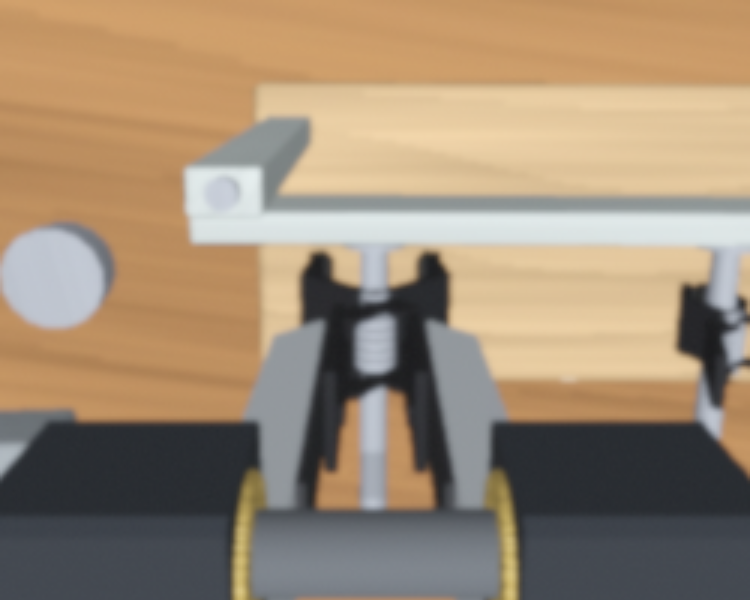

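The crop shows both finger pads on the handles with the clip fully open. The jaws at (315,280) and (432,280) are clear of the peg on both sides, and the opening of 20.6 mm matches the stop. Now I'll lift straight up.

>>> arm_command:
  plan:
    - [[0, 0, -0.006, 0, 0, 0, 1], [0, 0, -0.014, 0, 0, 0, 1], [0, 0, -0.024, 0, 0, 0, 1], [0, 0, -0.036, 0, 0, 0, 1], [0, 0, -0.05, 0, 0, 0, 1], [0, 0, -0.068, 0, 0, 0, 1], [0, 0, -0.088, 0, 0, 0, 1], [0, 0, -0.108, 0, 0, 0, 1], [0, 0, -0.128, 0, 0, 0, 1], [0, 0, -0.14, 0, 0, 0, 1], [0, 0, -0.14, 0, 0, 0, 1], [0, 0, -0.14, 0, 0, 0, 1]]

```text
time_s: 5.75
ee_pos: [0.558, -0.1304, 0.3149]
eef_rot: [-3.141, 0.001, 0.135]
force: [-0.3, 0.2, -0.2]
grip_width: 0.0207
grip_force: 30.0
```

```bash
python3 - <<'E'
from h import *
p,r,o=pose();print(p,o['grip_width'],o['time_s'])
im,d,i=grab('wrist');np.savez('w3.npz',im=im,d=d,P=pts(d,i),p=p,r=r.as_matrix())
cv2.imwrite('pics/w3.png',cv2.resize(im[110:330,130:380],(750,660))[:600])
cx=np.array([.9645,-.1714,-.2007]);ez=np.cross(cx,np.cross([0,0,1],cx));ez/=np.linalg.norm(ez)
top=np.array([.5138,.2556,.173])
delta(p,r,top+ez*.15,tool(cx,-ez)); print(top+ez*.15)
delta(p,r,top+ez*.15,tool([cx[0],cx[1],0],[0,0,-1]))
E
```

```text
[ 0.55795035 -0.13036633  0.31491958] 0.020724389776312975 5.75
shift [  36.8 -379.2   -5. ] turn [ 0.174 -0.127 -1.256]
[0.54344181 0.25033239 0.31994766]
shift [  36.8 -379.2   -5. ] turn [-1.00e-03  0.00e+00 -1.26e+00]
```

View pics/w3.png

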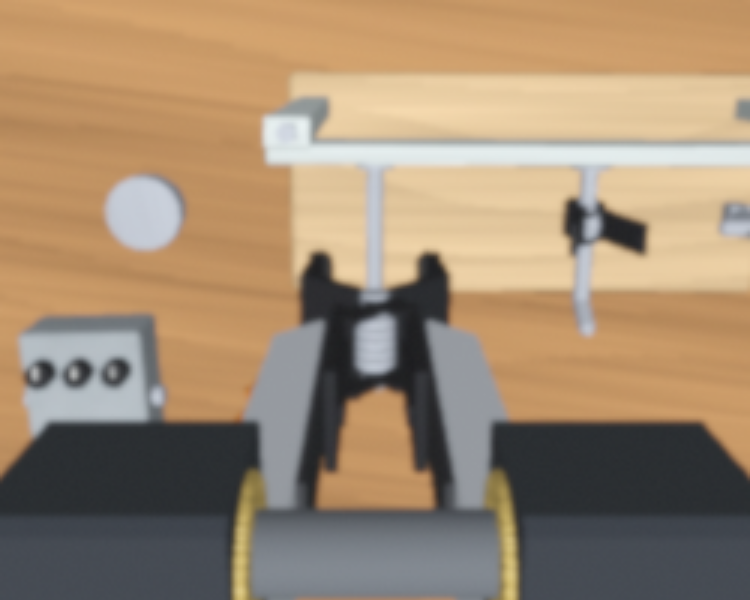

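The clip is off the peg and held wide open, unchanged in the grip: jaws at (317,280) and (432,280), the freed peg at (375,230), and the small clip and drum key still in place. I'll carry it to above the card.

In the tool's units: -379 mm is -0.379, -368 mm is -0.368, -1.256 rad is -0.5997.

>>> arm_command:
  plan:
    - [[0.001, -0.012, -0.001, 0.0024, -0.0019, -0.0191, 1], [0.004, -0.044, -0.001, 0.0095, -0.0072, -0.0692, 1], [0.008, -0.082, -0.001, 0.0181, -0.0134, -0.1299, 1], [0.012, -0.12, -0.002, 0.0263, -0.0191, -0.19, 1], [0.015, -0.158, -0.002, 0.0344, -0.0253, -0.2497, 1], [0.019, -0.196, -0.003, 0.043, -0.0315, -0.3104, 1], [0.023, -0.234, -0.003, 0.0511, -0.0372, -0.37, 1], [0.026, -0.272, -0.004, 0.0597, -0.0434, -0.4297, 1], [0.03, -0.31, -0.004, 0.0678, -0.0497, -0.4904, 1], [0.034, -0.345, -0.005, 0.0754, -0.0554, -0.5457, 1], [0.036, -0.368, -0.005, 0.0807, -0.0587, -0.582, 1], [0.037, -0.379, -0.005, 0.0831, -0.0606, -0.5997, 1]]

```text
time_s: 7.0
ee_pos: [0.543, 0.2525, 0.3195]
eef_rot: [-2.938, 0.0, 1.402]
force: [0.4, 0.1, -0.9]
grip_width: 0.0204
grip_force: 30.0
```

>>> arm_command:
  plan:
    - [[0, 0, 0, 0, 0, 0, 1], [0, 0, 0, 0, 0, 0, 1], [0, 0, 0, 0, 0, 0, 1]]

```text
time_s: 7.3
ee_pos: [0.544, 0.249, 0.3206]
eef_rot: [-2.94, 0.0, 1.393]
force: [0.5, -1.2, -0.0]
grip_width: 0.021
grip_force: 30.0
```

```bash
cat > m.py <<'E'
from h import *
p,r,o=pose();print(p,o['grip_width'],o['time_s'])
cx=np.array([.9645,-.1714,-.2007]);ez=np.cross(cx,np.cross([0,0,1],cx));ez/=np.linalg.norm(ez);ey=np.cross(ez,cx)
top=np.array([.5138,.2556,.173])
F=np.stack([cx,ey,ez]);print('tcp in card mm',(F@(p-top)*1000).round(1));print('tool axes in card\n',(F@r.as_matrix()).round(3))
def clipmask(P,C,d,lo,hi):  # dark points, tool frame
    q=r.inv().apply((P.reshape(-1,3)-p)).reshape(P.shape)*1000
    m=(d>0)&(C.max(2)<110)&(abs(q[...,0])<25)&(abs(q[...,1])<32)&(q[...,2]>lo)&(q[...,2]<hi)
    return q,m
D={}
for n in('wrist','scene','top'):
    im,d,i=grab(n);P=pts(d,i);D[n]=(im,d,P)
    q,m=clipmask(P,im.astype(int),d,2,85);Q=q[m];print(n,len(Q))
    for lo in range(2,85,10):
        z=Q[(Q[:,2]>=lo)&(Q[:,2]<lo+10)]
        if len(z)>2:print(lo,len(z),z.min(0).round(1),z.max(0).round(1))
    # card white edge in card frame
    c=((P-top)@F.T)*1000
    if n!='top':
        mm=(d>0)&(im.min(2)>150)&(abs(c[...,0])<12)&(abs(c[...,1])<115)&(c[...,2]>-25)&(c[...,2]<12)
        z=c[mm]
        if len(z)>5:print(' card edge',len(z),np.percentile(z,[1,50,99],axis=0).round(1))
np.savez('m.npz',**{n:D[n][0] for n in D})
E
python3 m.py
```

```text
[0.54396111 0.24902866 0.3206278 ] 0.021005249850078265 7.3
tcp in card mm [  0.6  -1.2 150.8]
tool axes in card
 [[ 0.002  1.     0.001]
 [ 1.    -0.002  0.   ]
 [ 0.     0.001 -1.   ]]
wrist 966
2 203 [-11.5 -11.    2.1] [10.5 11.4 12. ]
12 218 [-11.7  -9.8  12.2] [11.8 10.1 22. ]
22 298 [-12.5 -17.   22. ] [12.2 17.4 32. ]
32 132 [ -2.5 -19.   32. ] [11.9 20.3 41.9]
42 34 [  7.9 -18.2  42.1] [11.7 19.3 51.9]
52 81 [  4.8 -17.8  52.2] [11.6 19.4 61. ]
 card edge 513 [[  -1.2 -104.4  -11.4]
 [   1.3   30.2   -5.6]
 [   2.7  102.9   -3.7]]
scene 314
2 45 [-10.6  -9.8   2.2] [11.9 11.7 11.8]
12 38 [-10.8  -9.8  12.2] [12.  11.1 22. ]
22 75 [-14.5 -14.4  22.1] [12.6 18.  31.4]
32 52 [-12.5 -19.7  32. ] [13.4 21.1 41.8]
42 48 [-11.5 -20.3  42.4] [12.7 20.7 51.6]
52 53 [-12.9 -19.   52.2] [13.6 20.1 61.4]
62 3 [  8.7 -19.   62.1] [11.1 14.6 62.5]
 card edge 92 [[  -2.3 -104.8   -8.3]
 [   0.5   14.6   -5. ]
 [   2.2  102.    -2. ]]
top 0
```

The jaw tips sit about 61 mm below the TCP and are symmetric within 1 mm; the card edge is about 2–3 mm lower than my estimate. I'll descend part-way and check again.

In the tool's units: 75 mm is 0.075, 68 mm is 0.068.

>>> arm_command:
  plan:
    - [[0, 0, 0.015, 0, 0, 0, 1], [0, 0.001, 0.035, 0, 0, 0, 1], [0, 0.001, 0.055, 0, 0, 0, 1], [0, 0.001, 0.068, 0, 0, 0, 1], [0, 0.001, 0.075, 0, 0, 0, 1], [0, 0.001, 0.075, 0, 0, 0, 1], [0, 0.001, 0.075, 0, 0, 0, 1]]

```text
time_s: 8.15
ee_pos: [0.5303, 0.2526, 0.2476]
eef_rot: [-2.941, -0.001, 1.395]
force: [-0.3, 0.1, -1.0]
grip_width: 0.0207
grip_force: 30.0
```

```bash
python3 m.py; python3 -c "
from h import *
m=np.load('m.npz');a=cv2.resize(m['wrist'][110:330,130:380],(500,440));b=cv2.resize(m['scene'][150:260,270:370],(300,330),interpolation=cv2.INTER_CUBIC)
c=np.zeros((440,800,3),np.uint8);c[:,:500]=a;c[:330,500:]=b;cv2.imwrite('pics/m1.png',c)"
```

```text
[0.53033059 0.25257171 0.24761723] 0.02069784489812039 8.15
tcp in card mm [ 1.5 -0.1 76.5]
tool axes in card
 [[-0.     1.     0.002]
 [ 1.     0.     0.   ]
 [ 0.     0.002 -1.   ]]
wrist 972
2 204 [-12.6 -11.    2. ] [10.5 11.4 12. ]
12 204 [-11.8  -9.7  12.1] [11.6 10.1 22. ]
22 300 [-12.4 -17.8  22. ] [12.  17.4 32. ]
32 142 [ -2.5 -19.2  32. ] [11.8 20.3 41.9]
42 38 [  8.  -19.7  42.1] [11.7 19.3 51.8]
52 84 [  4.8 -19.   52. ] [11.9 19.4 60.8]
 card edge 766 [[ -0.8 -85.2 -11.5]
 [  1.3  32.2  -5.7]
 [  3.4 102.8  -3.6]]
scene 281
2 36 [-10.1  -9.4   2.6] [10.7 10.8 11.9]
12 30 [-11.7  -8.6  12.4] [12.5 11.2 21.9]
22 76 [-15.3 -17.1  22.2] [13.4 18.4 32. ]
32 44 [-11.7 -20.3  32.1] [13.9 20.9 41.7]
42 41 [-12.9 -19.8  42.2] [12.5 21.1 51.9]
52 47 [-14.4 -18.6  52. ] [13.8 20.  61.8]
82 5 [-8.2 -0.7 83.7] [17.5  3.1 84.7]
 card edge 78 [[  -1.8 -104.4   -7.5]
 [   0.3   28.4   -5.2]
 [   2.4  103.1   -2.9]]
top 0
```

View pics/m1.png

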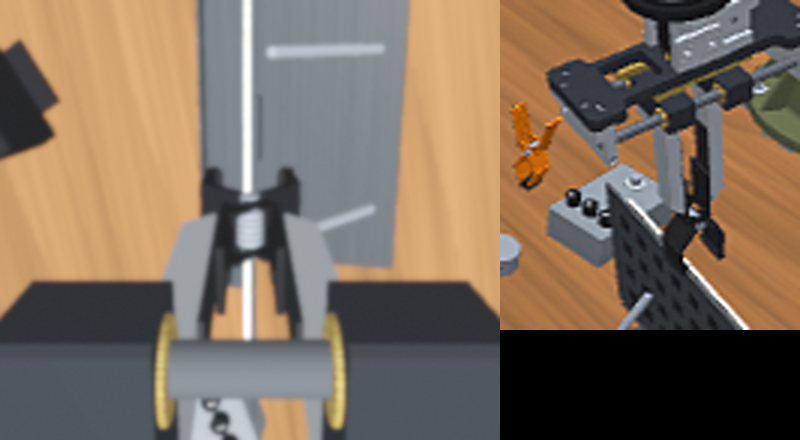

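The wrist view shows the jaws at (212,185) and (288,185) straddling the white card edge at (247,190); the scene view agrees. I'll lower the last 38 mm slowly.

In the tool's units: 38 mm is 0.038, 36 mm is 0.036.

>>> arm_command:
  plan:
    - [[0, 0.001, 0.004, 0, 0, 0, 1], [0, 0.001, 0.009, 0, 0, 0, 1], [0, 0.001, 0.014, 0, 0, 0, 1], [0, 0.001, 0.019, 0, 0, 0, 1], [0, 0.001, 0.024, 0, 0, 0, 1], [0, 0.001, 0.029, 0, 0, 0, 1], [0, 0.001, 0.033, 0, 0, 0, 1], [0, 0.001, 0.036, 0, 0, 0, 1], [0, 0.001, 0.038, 0, 0, 0, 1], [0, 0.001, 0.038, 0, 0, 0, 1], [0, 0.001, 0.038, 0, 0, 0, 1], [0, 0.001, 0.038, 0, 0, 0, 1]]

```text
time_s: 9.5
ee_pos: [0.5236, 0.2537, 0.2095]
eef_rot: [-2.94, -0.0, 1.395]
force: [-0.5, -0.9, -1.0]
grip_width: 0.0207
grip_force: 30.0
```

```bash
python3 m.py; python3 -c "
from h import *
m=np.load('m.npz');a=cv2.resize(m['wrist'][110:330,130:380],(500,440));b=cv2.resize(m['scene'][160:260,280:380],(300,300),interpolation=cv2.INTER_CUBIC)
c=np.zeros((440,800,3),np.uint8);c[:,:500]=a;c[:300,500:]=b;cv2.imwrite('pics/m2.png',c);print(ctrl.get_obs()['force'])"
```

```text
[0.52355496 0.25374755 0.20953356] 0.020717123114276727 9.5
tcp in card mm [ 2.4 -0.1 37.8]
tool axes in card
 [[-0.     1.     0.001]
 [ 1.     0.     0.   ]
 [ 0.     0.001 -1.   ]]
wrist 996
2 211 [-12.7 -11.    2.1] [10.3 11.4 12. ]
12 209 [-12.   -9.7  12.1] [11.8 10.1 22. ]
22 296 [ -7.4 -17.8  22. ] [11.9 17.4 32. ]
32 157 [ -2.2 -20.5  32. ] [11.8 20.3 41.8]
42 38 [  7.1 -19.6  42.2] [11.8 19.7 51.9]
52 85 [  4.8 -19.1  52.3] [11.6 19.4 60.6]
 card edge 904 [[  -1.1 -105.4  -11.6]
 [   0.6   35.4   -5.5]
 [   3.1  102.8   -3.8]]
scene 351
2 34 [-11.1  -9.5   2.9] [11.1 11.8 12. ]
12 31 [-9.9 -7.7 12.1] [12.8 11.7 21.8]
22 74 [-15.4 -16.5  22.1] [13.  18.7 31.7]
32 32 [-12.7 -19.   32.4] [13.2 21.1 41.9]
42 60 [-15.7 -19.3  42. ] [24.6 20.8 52. ]
52 68 [-13.8 -19.   52.2] [24.8 20.6 61.9]
62 25 [-13.1   0.4  62.3] [22.5 18.8 72. ]
72 22 [-10.6   0.8  72.6] [24.5  4.2 81.9]
82 5 [-1.3  1.2 82.5] [24.5  2.5 84.2]
 card edge 77 [[  -4.2 -104.4  -12.3]
 [   0.4   29.8   -5.5]
 [   2.2  102.7   -2.6]]
top 0
[-0.21378165 -0.21116651 -1.29109124]
```

View pics/m2.png

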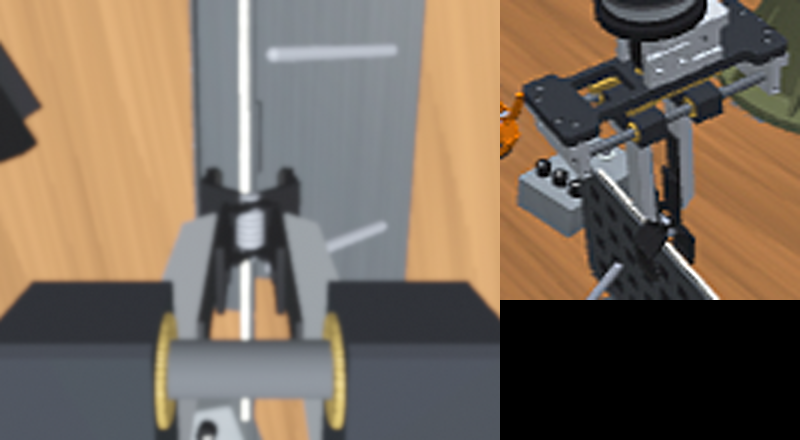

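The jaws straddle the card and plate: front jaw at (210,188), rear jaw at (290,188), card edge at (245,190). The tips are about 20 mm below the edge, the clearance is about 10 mm either side and there is no contact force. I'll let it settle, then hand in.

>>> arm_command:
  plan:
    - [[0, 0, 0, 0, 0, 0, 1], [0, 0, 0, 0, 0, 0, 1], [0, 0, 0, 0, 0, 0, 1], [0, 0, 0, 0, 0, 0, 1]]

```text
time_s: 10.05
ee_pos: [0.5235, 0.2537, 0.2093]
eef_rot: [-2.94, 0.0, 1.395]
force: [-0.2, -0.2, -0.7]
grip_width: 0.0207
grip_force: 30.0
```

```bash
python3 -c "
from h import *
print(pose()[0],ctrl.hand_in())"
```

```text
the job is handed in; nothing more can be done
[0.52348092 0.25372674 0.20934504] None
```

I've handed the job in, verdict not returned: the large clip is held fully open and still over the middle of the card's top edge, one jaw in front of the card and one behind the back plate, tips about 20 mm below the edge by measurement and touching neither.

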